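Clear the sawing board, then hold it against its stop for screwing down

TASK

Pick up the wooden sawing board and tip the three sawn offcuts lying on it into the offcut crate. Then lay the board flat on the pale patch on the bench, with its cleat end square against the stop strip, and press it against the strip with a steady push of about 10 N so that I can screw it down: finish while still holding it pressed there, without letting go, and leave the other things on the bench where they are.

Things in the scene. Friction and masses are not known exactly. Their poses are not given: they have to be found in the camera images.
- saw_board: wooden sawing board: plate 210 mm long (own x) by 150 mm wide (own y) by 12 mm thick, with a dark wooden cleat standing on its top, flush with its +x end; no rim at the -x end. 0.22 to 0.34 kg: slid along the bench under its own weight it drags with 0.6 to 1.6 N, and with more if it is pressed down or levered in the grip. Origin: centre of the underside, flat on the bench at first; z up
- cleat (a point): middle of the cleat, at (93, 13, 42) mm in the board's frame, axes as the board's. The cleat is 24 mm thick along x (x = 81 to 105 mm), 124 mm long along y (y = -49 to 75 mm) and stands from z = 12 to 52 mm; pinch it here across its thickness. At first the offcuts stay at least 55 mm from this point, towards -x
- free_end (a point): middle of the upper edge of the board's rimless end, at (-105, 0, 12) mm in the board's frame, axes as the board's. The offcuts slide on the waxed plate once it slopes by 17 to 25 degrees (it varies)
- edge_left (a point): left end of the board's cleat-end edge, at (105, 75, 6) mm in the board's frame
- edge_right (a point): right end of the board's cleat-end edge, at (105, -75, 6) mm in the board's frame
- stop: plywood stop strip screwed to the bench, and the pale patch before it where the board belongs. Origin on the bench, at the place for the board's origin; x points at the strip. The strip's near face, 200 mm long along y, stands at x = 105 mm; the strip is 40 mm deep and 12 mm high, level with the board's plate. It is hard and does not give; the patch is only colour
- crate: open wooden offcut crate fixed to the bench, outside 260 mm (own x) by 220 mm (own y) by 75 mm high, walls and floor 8 mm thick, empty at first. Origin: centre of the underside
- offcut_block_mid (a point): centre of a pale wooden offcut, a block of 36 x 28 x 26 mm, lying on the board at first, about 20 g
- offcut_wedge_mid (a point): centre of a pale wooden offcut, a three-sided block with 40 mm sides, 26 mm high, lying on the board at first, about 20 g
- offcut_short_mid (a point): centre of a wooden offcut, a block of 32 x 26 x 30 mm, lying on the board at first, about 20 g
- plaster_study: bystander: small white plaster head on a round dark foot 84 mm wide, 110 mm high in all, standing on the bench. Origin: centre of the underside. Leave alone
- screw_tin: bystander: round open tin of brass screws, 76 mm wide, 32 mm high. Origin: centre of the underside. Leave alone
- driver: bystander: blue and black battery driver lying on its side, about 190 mm by 190 mm, 60 mm high; barrel along its x, handle and battery towards its -y. Origin under the barrel. Leave alone
Not all that is in view belongs to the job. Leave any orange, red or yellow look-alike of the part that bears offcut_block_mid alone.

How it is judged:
By the outcome, as a careful person would: the job done as asked, in the order asked, and still so for the second after the job is handed in, while the arm keeps its last pose, push and grip.
It also fails if it takes over 72 s, if anything falls off the work surface, if the arm or the gripper's body presses on something with over 40 N, if the wrist force passes 120 N, or if a joint passes its speed limit or range.

ROBOT

A 7-joint arm with a two-finger parallel gripper is mounted at the origin on the work surface. World frame = base frame: x ahead of the robot, y to its left, z up, the work surface at z = 0. Lengths are in m, angles in rad, forces in N, time in s.
With the tool pointing down it reaches from about 0.35 to 0.9 m from the base axis. Payload 8.1 kg.
Tool frame: the origin (TCP) lies between the finger pads; the fingertips stand ahead of it and the grasp point (between the pads) is the TCP (arm.nose_length is the z of the fingertips in the tool frame, in m); z points along the fingers, y is the line along which they close (so a half turn about z gives the same grasp; the last joint's range is limited). The gripper opens to 92 mm and grips with 3 to 60 N. Pads are 19 mm wide; open, the fingers measure 130 mm over their backs; the gripper's body (75 mm by 190 mm) begins 47 mm behind the grasp point.
Start: joints at [-0.103, 0.434, 0.025, 1.573, -0.012, 1.134, -0.075], TCP at [0.625, -0, 0.246] pointing down, gripper open.
Joint ranges: [-2.62, 2.62], [-0.44, 2.09], [-1.27, 1.32], [0.08, 2.57], [-1.32, 4.46], [0.12, 2], [-2.74, 2.74]. Speed limits (rad/s): [2.22, 2.22, 3.01, 3.01, 3.14, 3.14, 3.14].

INTERFACE

Orientations are given as a rotation vector (axis times angle).
In Python, from cell import sensors, optics, arm gives the robot as it stands.
- The arm moves only by the tool arm_command, never from a script. Its argument "deltas" is one flat list of numbers, 7 for each row, row after row: the turn, a rotation vector about the world's x, y, z as a fraction of full scale, then the shift along the world's x, y, z as a fraction of full scale, then the finger opening in mm, from 0 to 91.8. In form: [wx, wy, wz, dx, dy, dz, fingers, wx, wy, wz, dx, dy, dz, fingers, ...]. A call has 1 to 20 rows; each row is the pose to reach, as a shift and turn from the pose commanded when the call began; what a row does not reach only later rows make up. Full scale, the value 1, is 1 m for a shift and 90 degrees for a turn. A row lasts 1/10 s, in which the tool goes at most 50 mm and 8.59 degrees, less where a joint would pass 70% of its speed; a pose out of reach is approached as far as the arm can. A call with a number of a shift or a turn outside -1 to 1 is refused whole. A call with a gripper value outside its range is refused whole. The fingers move at their own pace and stop on an object; "force" is the grip in N (left out, the last holds). Time passes only in rows, so rows that repeat a pose let the fingers close. It gives the time, the measured TCP pose, the force, the opening and the grip force at its end, in the units of the state.
- sensors.observe(): the state, without advancing time (a new reading comes with each control period).
- optics.get_image(name): name is "scene" or "side" or "wrist"; returns the picture (384x512x3 uint8, blue, green, red); there is no depth.
- optics.calibration(name): a dict with "camera_matrix" (3x3 intrinsics, pixels), "rvec" (rotation vector, rad) and "tvec" (3), from world to camera coordinates, as OpenCV has them. Camera axes: x right, y down, z forward; pixel columns grow to the right and rows downward; lengths in m; the calibration is good to about 2 mm. A picture is of the moment at which its call begins: read the wrist's pose just before it. calibration takes no time and is no camera call; for the wrist camera it gives the pose at the moment of the call.
- arm.sign_off(): hands the job in; it is judged then, once.
The state is a dict: "clock": time; "joints": joint angles; "dq": joint speeds; "joint_efforts": joint torques, N m; "position": TCP position; "ee_rot": TCP orientation; "force": force on the tool from outside, world axes, zero at the start; "ft_torque": the same for the moment, N m; "width": opening from 0.0 (shut) to 1.0 (fully open); "gripper_force": force on a finger pad.
Only numpy, scipy, OpenCV 4.12 (cv2) and the standard library are available. Lean on these libraries where they do the work, as an engineer would, in place of code of your own. Each camera call takes 0.05 s, during which the arm holds its last target. There are 200 camera calls.

## Working session

There is one attempt and no reset: what is moved stays moved. The work goes in short steps, Python scripts to look and compute and a tool call to move; the robot and the scene stay as the last step left them, time stands still between calls to the robot, and variables do not carry over. Pictures are saved under pics/ and viewed, at most 10 in all, crops included, and the job is handed in when it is done.

Besides the shell and the picture viewer there is one more tool, called after "Call:" as a command line: name --argument value ..., lists and objects as JSON in quotes. arm_command: Moves the arm, as the interface text tells. Its arguments: {"type":"object","properties":{"deltas":{"type":"array","items":{"type":"number"}},"force":{"type":"number"}},"required":["deltas"]}

```bash
mkdir -p pics; ls; python3 - <<'E'
from cell import sensors, optics, arm
import cv2
for n in("scene","side"):
    cv2.imwrite(f"pics/{n}0.png",cv2.resize(optics.get_image(n),(800,600),interpolation=cv2.INTER_CUBIC))
    c=optics.calibration(n);print(n,c)
print(sensors.observe(),arm.nose_length)
E
```

```text
pics
scene {'camera_matrix': array([[480.87967762,   0.        , 256.31842441],
       [  0.        , 480.87967762, 191.36007715],
       [  0.        ,   0.        ,   1.        ]]), 'rvec': array([ 1.77878123,  2.01234792, -0.63735954]), 'tvec': array([ 0.08790464, -0.43887582,  1.40616526])}
side {'camera_matrix': array([[444.16905721,   0.        , 249.59709734],
       [  0.        , 444.16905721, 185.9041221 ],
       [  0.        ,   0.        ,   1.        ]]), 'rvec': array([ 2.08997809, -0.37145257,  0.23858064]), 'tvec': array([-0.53184588,  0.13147502,  0.79157231])}
{'clock': 0.1, 'joints': array([-0.10258219,  0.43516014,  0.02495633,  1.57400879, -0.01163098,
        1.13398346, -0.07507457]), 'dq': array([ 6.20470405e-04, -1.40567139e-03,  2.26500212e-03, -1.44604039e-03,
        1.10856455e-03,  5.58455054e-04,  1.56756502e-05]), 'joint_efforts': array([ 2.76666542e-03, -6.69124532e+01,  9.87763703e-01, -3.15145969e+01,
       -6.05509384e-02,  3.73947364e-02,  1.19628339e-04]), 'position': array([ 6.24569412e-01, -4.18475473e-05,  2.45017931e-01]), 'ee_rot': array([-2.22084805e+00, -2.22071637e+00,  1.67171254e-03]), 'force': array([ 0.09642723, -1.0477025 , -0.07438727]), 'ft_torque': array([-0.00861816,  0.00298931, -0.04180722]), 'gripper_force': 0.0, 'width': 1.0012159798889828} 0.019
```

View pics/scene0.png

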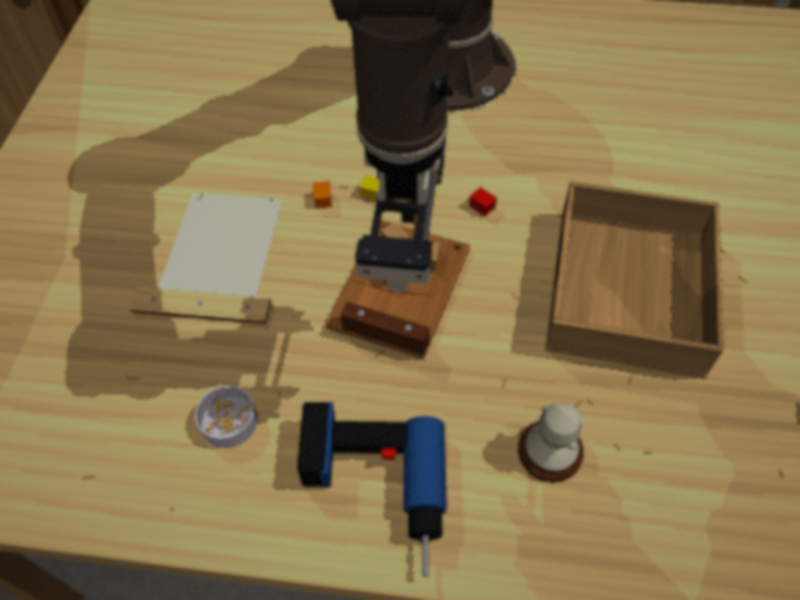

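View pics/side0.png

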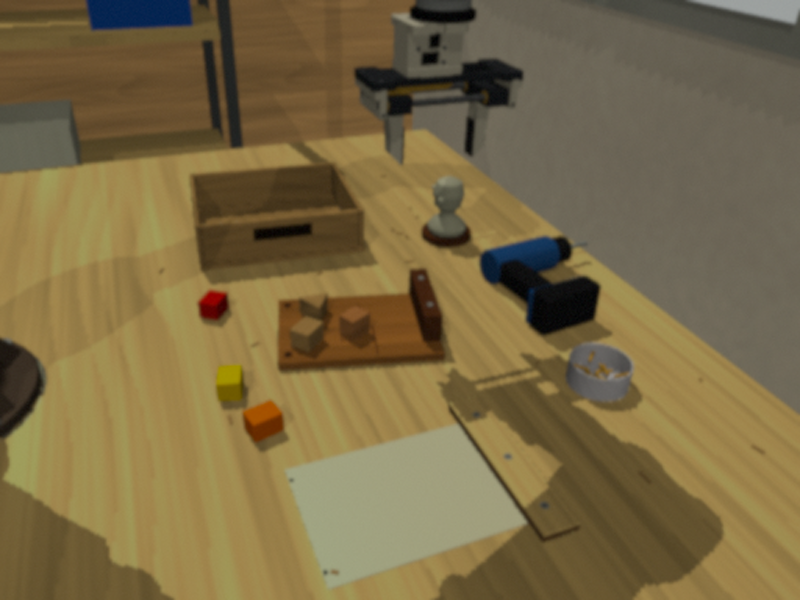

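The scene view shows the robot at the top: board around (400,290), crate (640,280), patch (222,245) and strip (202,308). The offcut look-alikes stand off the board: orange (322,193), yellow (370,188) and red (483,201). The real offcuts are on the board, in the side view at (306,335), (354,322) and (314,303). I'll check with one close crop.

```bash
python3 - <<'E'
from cell import optics
import cv2, numpy as np
def crop(im,u,v):
    return cv2.resize(im[v:v+90,u:u+120],(400,300),interpolation=cv2.INTER_CUBIC)
s=optics.get_image("scene");d=optics.get_image("side")
m=np.vstack([np.hstack([crop(s,195,140),crop(s,80,118)]),np.hstack([crop(d,170,165),crop(d,0+180,265)])])
m=np.vstack([np.hstack([crop(s,195,140),crop(s,80,118)]),np.hstack([crop(d,170,165),cv2.resize(d[262:382,175:335+40],(400,240),interpolation=cv2.INTER_CUBIC) if 0 else cv2.resize(d[252:384,200-24:376],(400,300))  if 0 else cv2.resize(d[240:384,180:372],(400,300),interpolation=cv2.INTER_CUBIC)])])
cv2.imwrite("pics/m1.png",m)
E
```

```text
(no output)
```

View pics/m1.png

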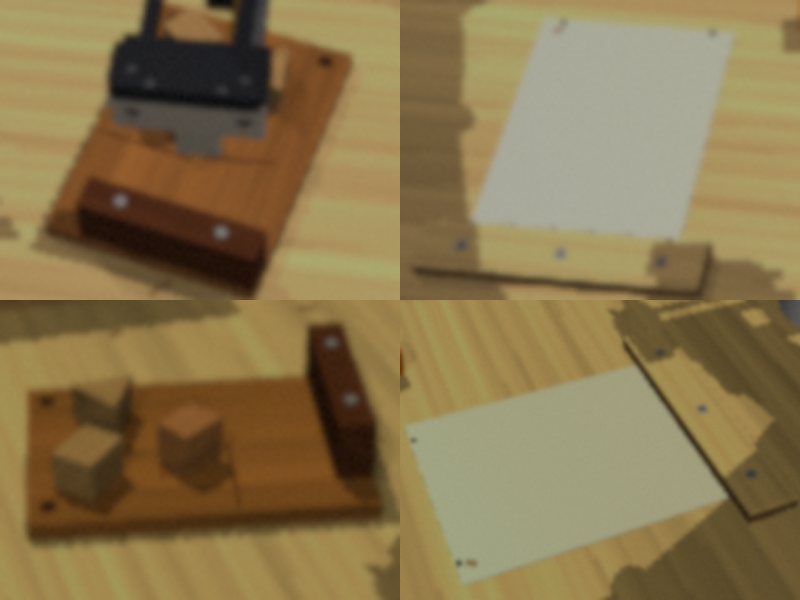

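```bash
cat > h.py <<'E'
import cv2, numpy as np
from scipy.optimize import least_squares
from cell import optics
C={n:optics.calibration(n) for n in("scene","side")}
def proj(n,P,c=None):
    c=c or C[n]
    return cv2.projectPoints(np.asarray(P,float).reshape(-1,1,3),c["rvec"],c["tvec"],c["camera_matrix"],None)[0][:,0]
def place(p,L):
    L=np.asarray(L,float)/1000;co,si=np.cos(p[2]),np.sin(p[2])
    return np.c_[co*L[:,0]-si*L[:,1]+p[0],si*L[:,0]+co*L[:,1]+p[1],L[:,2]]
def fit(views,p0):
    def r(p): return np.concatenate([(proj(n,place(p,L))-px).ravel() for n,L,px in views])
    s=least_squares(r,p0,loss="soft_l1");return s.x,np.round(s.fun,1).reshape(-1,2)
def cr(px,o,sc): return (np.array(px,float)+.5)/sc+np.array(o)-.5
E
python3 - <<'E'
from h import *
np.set_printoptions(precision=4,suppress=True)
p,r=fit([("scene",[(105,-75,12),(-105,75,12),(105,75,0),(81,-49,52),(81,75,52),(105,75,52),(105,-49,52)],cr([(47,229),(351,56),(255,297),(90,180),(265,232),(262,257),(80,207)],(195,140),3.333)),
("side",[(105,-75,12),(-105,-75,12),(-105,75,12),(105,-49,52),(81,75,52),(105,75,52)],cr([(380,207),(28,230),(27,90),(373,145),(307,28),(342,25)],(170,165),3.333))],[.6,0,0])
print("board",p,np.degrees(p[2]),r.tolist())
p,r=fit([("scene",[(-105,-75,0),(-105,75,0),(105,75,0),(105,-75,0),(145,-100,12),(145,100,12),(105,100,12)],cr([(143,20),(335,33),(280,240),(70,220),(12,270),(300,292),(310,245)],(80,118),3.333)),
("side",[(-105,75,0),(105,75,0),(105,-75,0),(-105,-75,0),(105,100,12),(105,-100,0)],cr([(5,127),(235,65),(327,198),(62,285),(225,42),(350,220)],(180,240),2.0833))],[.6,-.3,0])
print("stop",p,np.degrees(p[2]),r.tolist())
q=[cr([(572,185),(720,205),(720,346),(551,330),(548,352),(714,372)],(0,0),1.5625),cr([(190,175),(333,165),(362,212),(198,237),(205,265),(362,238)],(0,0),1.5625)]
for a,b in((130,110),(110,130)):
    p,r=fit([("scene",[(-a,-b,75),(-a,b,75),(a,b,75),(a,-b,75),(a,-b,0),(a,b,0)],q[0]),
    ("side",[(-a,b,75),(a,b,75),(a,-b,75),(-a,-b,75),(-a,-b,0),(a,-b,0)],q[1])],[.6,.3,0])
    print("crate",a,p,np.degrees(p[2]),r.tolist())
E
```

```text
board [ 0.5137 -0.0229 -0.225 ] -12.89265495251803 [[-0.5, -1.6], [0.7, -1.7], [0.6, 0.4], [0.1, -2.2], [1.6, -1.6], [-1.2, -0.0], [-1.2, -1.6], [1.8, -0.6], [0.1, -0.4], [0.3, 0.5], [2.4, -6.1], [0.2, -0.9], [0.3, -0.6]]
stop [ 0.4633 -0.3083  0.0231] 1.3258188151437316 [[1.5, -2.6], [1.2, -2.5], [0.2, 3.2], [0.1, 4.2], [0.2, -0.3], [0.4, 0.1], [1.0, -0.4], [-3.8, 1.4], [2.1, -0.4], [3.5, -0.8], [-3.2, 2.6], [1.0, -3.2], [1.7, 1.5]]
crate 130 [ 0.4791  0.315  -0.0634] -3.635298023414207 [[-1.7, -3.1], [-0.1, -3.5], [5.6, 1.9], [3.4, -4.5], [0.0, -0.2], [-2.7, 3.2], [-0.8, -0.8], [0.9, -2.7], [2.8, -2.0], [-0.3, -6.2], [-1.0, 4.0], [2.7, 8.2]]
crate 110 [ 0.4863  0.3207 -0.0511] -2.9291403638934277 [[-9.0, 4.9], [11.6, 6.1], [19.3, -2.2], [-2.2, -10.0], [-5.2, -5.5], [10.3, -0.7], [8.0, -4.9], [-6.2, -5.5], [-0.5, 0.6], [12.8, -4.8], [11.7, 5.5], [-0.4, 11.0]]
```

Board, stop and crate are located: board (0.514,-0.023) at yaw -12.9°, stop (0.463,-0.308) at 1.3°, crate (0.479,0.315). The crop confirms that the three pale offcuts are on the board and the cleat is flush at its +x, +y side. Next I move above the cleat.

Call:
arm_command --deltas '[0,0,-0.05,-0.006,-0.01,-0.03,50,0,0,-0.1,-0.012,-0.02,-0.07,50,0,0,-0.143,-0.018,-0.031,-0.11,50,0,0,-0.143,-0.018,-0.031,-0.125,50,0,0,-0.143,-0.018,-0.031,-0.125,50]' --force 20

```text
clock: 0.7
position: [0.6049, -0.0314, 0.118]
ee_rot: [-2.455, -1.956, 0.007]
force: [0.6, 0.2, 0.4]
width: 0.612
gripper_force: 0.0
```

```bash
python3 - <<'E'
from h import *
from cell import sensors
o=sensors.observe();print(o["clock"],o["position"],o["ee_rot"],o["width"],o["force"])
c=optics.calibration("wrist");w=optics.get_image("wrist")
w=cv2.resize(w,(800,600),interpolation=cv2.INTER_CUBIC)
P=place([.5137,-.0229,-.225],[(81,-49,52),(81,75,52),(105,75,52),(105,-49,52),(93,13,42),(105,-75,12),(-105,-75,12),(-105,75,12)])
for x,y in proj(0,P,c)*1.5625:
    print(round(x),round(y))
    if abs(x)<3000 and abs(y)<3000: cv2.circle(w,(int(x),int(y)),4,(255,0,255),1)
cv2.imwrite("pics/w1.png",w)
E
```

```text
0.7 [ 0.60493074 -0.03137088  0.11804027] [-2.45457872 -1.95587731  0.00683341] 0.6117070071575487 [0.63140771 0.22609582 0.36660333]
385 446
382 189
439 189
434 446
410 321
429 446
75 445
18 185
```

View pics/w1.png

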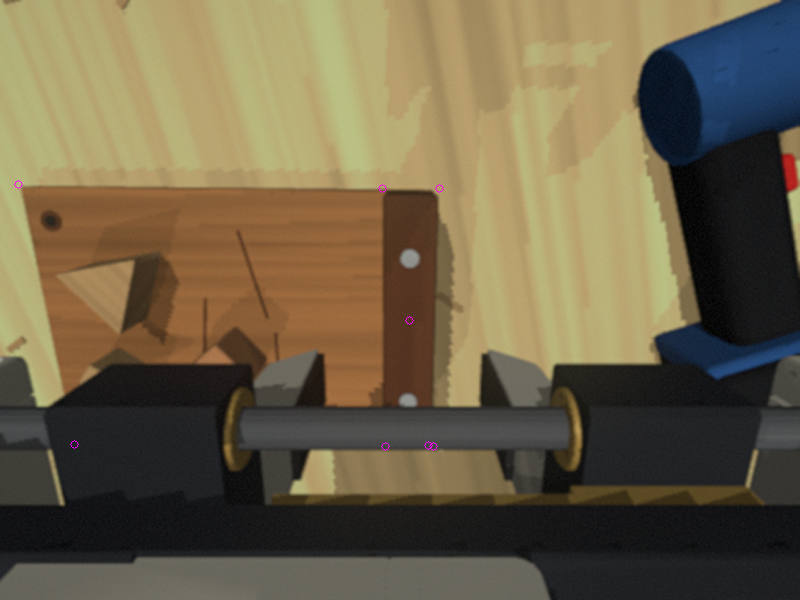

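The wrist view shows the cleat at (385–438, 190–405), within 3 px of the prediction, between the fingers at (322) and (482). Now I descend and close.

Call:
arm_command --deltas '[0,0,0,0,0,-0.03,50,0,0,0,0,0,-0.06,50,0,0,0,0,0,-0.076,50,0,0,0,0,0,-0.076,50,0,0,0,0,0,-0.076,15,0,0,0,0,0,-0.076,15,0,0,0,0,0,-0.076,15,0,0,0,0,0,-0.076,15,0,0,0,0,0,-0.076,15]' --force 55

```text
clock: 1.65
position: [0.6078, -0.031, 0.0458]
ee_rot: [2.456, 1.957, 0.002]
force: [-0.1, -0.0, 7.2]
width: 0.256
gripper_force: 55.0
```

Call:
arm_command --deltas '[0,0,0,0,0,0.005,15,0,0,0,0,0,0.015,15,0,0,0,0,0,0.03,15,0,0,0,0,0,0.05,15,0,0,0,0,0,0.075,15,0,0,0,0,0,0.1,15,0,0,0,0,0,0.125,15,0,0,0,0,0,0.145,15,0,0,0,0,0,0.156,15,0,0,0,0,0,0.16,15,0,0,0,0,0,0.16,15]' --force 60

```text
clock: 2.75
position: [0.607, -0.031, 0.205]
ee_rot: [2.456, 1.958, 0.001]
force: [-0.4, 0.2, -3.5]
width: 0.264
gripper_force: 60.0
```

```bash
python3 - <<'E'
from h import *
from cell import sensors
o=sensors.observe();print(o["position"],o["ee_rot"],o["force"],o["ft_torque"])
cv2.imwrite("pics/s2.png",cv2.resize(optics.get_image("side"),(800,600),interpolation=cv2.INTER_CUBIC))
E
```

```text
[ 0.60697477 -0.03099584  0.20500283] [2.45621149e+00 1.95827556e+00 5.38344394e-04] [-0.40410751  0.20163823 -3.52543014] [-0.01908573 -0.26414707  0.0700452 ]
```

View pics/s2.png

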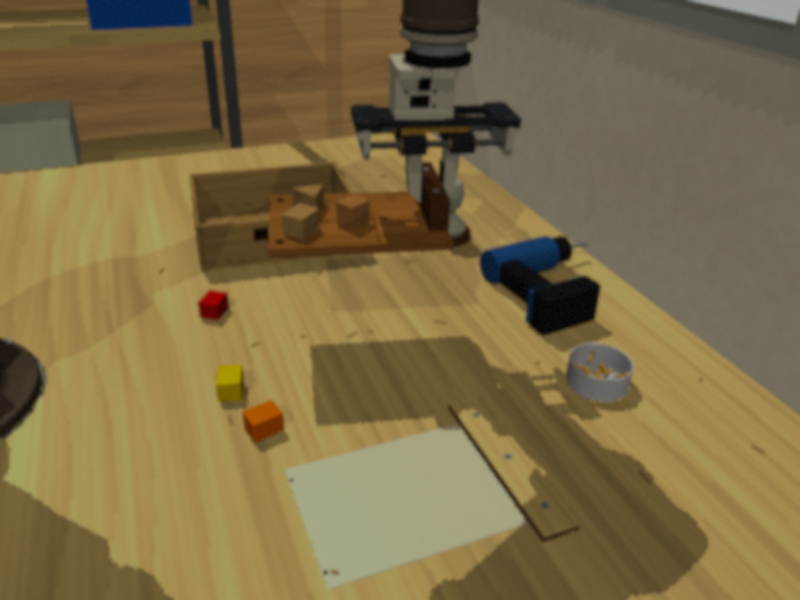

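The side view shows the board held nearly level with all three offcuts still on it, around (320,205). I carry it level to the crate.

Call:
arm_command --deltas '[0,0,0.003,0.001,0.008,0.003,15,0,0,0.008,0.003,0.025,0.008,15,0,0,0.016,0.006,0.05,0.014,15,0,0,0.025,0.01,0.08,0.02,15,0,0,0.034,0.014,0.11,0.026,15,0,0,0.044,0.018,0.14,0.032,15,0,0,0.053,0.022,0.17,0.038,15,0,0,0.062,0.026,0.2,0.042,15,0,0,0.072,0.03,0.23,0.045,15,0,0,0.081,0.034,0.26,0.045,15,0,0,0.09,0.038,0.29,0.045,15,0,0,0.098,0.041,0.315,0.045,15,0,0,0.104,0.043,0.335,0.045,15,0,0,0.108,0.045,0.347,0.045,15,0,0,0.11,0.045,0.353,0.045,15,0,0,0.11,0.045,0.353,0.045,15]'

```text
clock: 4.4
position: [0.6515, 0.3229, 0.2493]
ee_rot: [-2.277, -2.164, 0.001]
force: [-0.5, -1.0, -3.4]
width: 0.257
gripper_force: 60.0
```

Call:
arm_command --deltas '[-0.001,-0.02,0,0.005,0,0.001,15,-0.003,-0.055,0,0.012,0,0.003,15,-0.005,-0.09,0,0.02,0,0.005,15,-0.006,-0.12,0,0.025,0,0.007,15,-0.008,-0.15,0,0.03,0,0.009,15,-0.01,-0.18,0,0.03,0,0.01,15,-0.011,-0.21,0,0.03,0,0.01,15,-0.013,-0.24,0,0.03,0,0.01,15,-0.014,-0.27,0,0.03,0,0.01,15,-0.016,-0.3,0,0.03,0,0.01,15,-0.018,-0.335,0,0.03,0,0.01,15,-0.02,-0.37,0,0.03,0,0.01,15,-0.021,-0.405,0,0.03,0,0.01,15,-0.023,-0.443,0,0.03,0,0.01,15,-0.023,-0.443,0,0.03,0,0.01,15,-0.023,-0.443,0,0.03,0,0.01,15,-0.023,-0.443,0,0.03,0,0.01,15]'

```text
clock: 6.1
position: [0.6827, 0.3212, 0.2605]
ee_rot: [1.86, 1.763, 0.641]
force: [-0.1, 0.9, -3.9]
width: 0.259
gripper_force: 60.0
```

```bash
python3 - <<'E'
from h import *
from cell import sensors
o=sensors.observe();print(o["position"],o["ee_rot"],o["force"],o["ft_torque"],o["joints"])
a=optics.get_image("side");b=optics.get_image("scene")
m=np.hstack([cv2.resize(a[40:240,60:310],(400,320),interpolation=cv2.INTER_CUBIC),cv2.resize(b[80:280,240:490],(400,320),interpolation=cv2.INTER_CUBIC)])
cv2.imwrite("pics/t1.png",m)
E
```

```text
[0.68274239 0.32116229 0.26049215] [1.85997963 1.76270477 0.64053029] [-0.06795529  0.89996555 -3.93663776] [0.08207001 1.11900761 0.02779358] [-1.00430268  0.41692269  0.38497098  1.82772879  0.68241045  0.48313846
 -1.28612293]
```

View pics/t1.png

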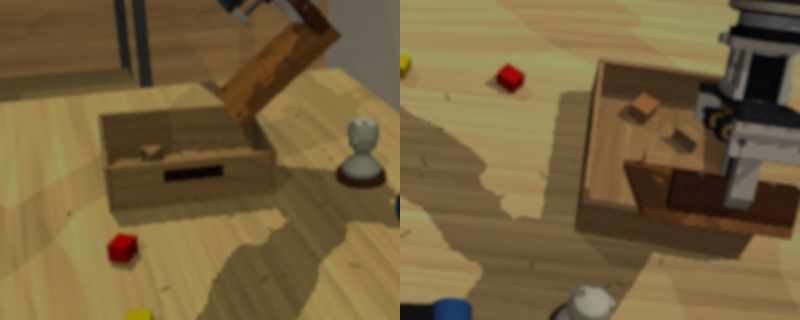

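The crop shows two offcuts in the crate, at (645,105) and (685,138). The third may be hidden, so I tip a little further, then level the board and check.

Call:
arm_command --deltas '[-0.003,-0.05,0,0,0,0.015,15,-0.006,-0.11,0,0,0,0.03,15,-0.006,-0.11,0,0,0,0.03,15,-0.006,-0.11,0,0,0,0.03,15,-0.003,-0.06,0,0,0,0.04,15,0,0,0,0,0,0.05,15,0.003,0.06,0,0,0,0.05,15,0.006,0.12,0,0,0,0.05,15,0.01,0.18,0,0,0,0.05,15,0.013,0.24,0,0,0,0.05,15,0.016,0.3,0,0,0,0.05,15,0.02,0.36,0,0,0,0.05,15,0.022,0.42,0,0,0,0.05,15,0.023,0.443,0,0,0,0.05,15,0.023,0.443,0,0,0,0.05,15]'

```text
clock: 7.7
position: [0.684, 0.32, 0.3094]
ee_rot: [-2.274, -2.159, -0.002]
force: [0.5, -0.5, -2.8]
width: 0.256
gripper_force: 60.0
```

Call:
arm_command --deltas '[0,0,0,0,-0.01,0,15,0,0,0,0,-0.04,0,15,0,0,0,0,-0.08,0,15,0,0,0,-0.01,-0.125,0,15,0,0,0.004,-0.02,-0.17,0,15,0,0,0.009,-0.03,-0.215,-0.005,15,0,0,0.014,-0.045,-0.26,-0.015,15,0,0,0.019,-0.06,-0.305,-0.03,15,0,0,0.024,-0.075,-0.35,-0.045,15,0,0,0.03,-0.09,-0.395,-0.06,15,0,0,0.036,-0.105,-0.44,-0.075,15,0,0,0.042,-0.12,-0.485,-0.09,15,0,0,0.048,-0.13,-0.53,-0.1,15,0,0,0.048,-0.135,-0.57,-0.11,15,0,0,0.048,-0.138,-0.6,-0.11,15,0,0,0.048,-0.14,-0.612,-0.11,15,0,0,0.048,-0.14,-0.616,-0.11,15,0,0,0.048,-0.14,-0.616,-0.11,15]'

```text
clock: 9.5
position: [0.5422, -0.2932, 0.2003]
ee_rot: [2.194, 2.248, 0.003]
force: [0.5, 0.6, -2.9]
width: 0.26
gripper_force: 60.0
```

```bash
python3 - <<'E'
from h import *
from cell import sensors
np.set_printoptions(precision=4,suppress=True)
o=sensors.observe();print(o["clock"],o["position"],o["ee_rot"],o["force"],o["ft_torque"],o["joints"])
a=optics.get_image("side");b=optics.get_image("scene")
m=np.hstack([cv2.resize(a,(400,300),interpolation=cv2.INTER_AREA),cv2.resize(b[100:280,300:480],(400,300),interpolation=cv2.INTER_CUBIC)])
m=np.vstack([m,np.hstack([cv2.resize(a[190:370,130:370],(400,300),interpolation=cv2.INTER_CUBIC),cv2.resize(b[100:280,40:280],(400,300),interpolation=cv2.INTER_CUBIC)])])
cv2.imwrite("pics/t2.png",m)
# stop refit, patch extent free
S=[("scene",[(145,-100,12),(145,100,12),(105,100,12)],cr([(12,270),(300,292),(310,245)],(80,118),3.333)),("side",[(105,100,12),(105,-100,0)],cr([(225,42),(350,220)],(180,240),2.0833))]
pa=cr([(143,20),(335,33),(280,240),(70,220)],(80,118),3.333);pb=cr([(5,127),(235,65),(327,198),(62,285)],(180,240),2.0833)
def r(q):
    x0,x1,y=q[3:]
    V=S+[("scene",[(x0,-y,0),(x0,y,0),(x1,y,0),(x1,-y,0)],pa),("side",[(x0,y,0),(x1,y,0),(x1,-y,0),(x0,-y,0)],pb)]
    return np.concatenate([(proj(n,place(q[:3],L))-px).ravel() for n,L,px in V])
s=least_squares(r,[.46,-.3,0,-100,100,75],x_scale=[.01,.01,.01,10,10,10]);print(s.x,s.fun.round(1).tolist())
E
```

```text
9.5 [ 0.5422 -0.2932  0.2003] [2.1939 2.2478 0.003 ] [ 0.5436  0.5643 -2.9461] [ 0.1337 -0.2568  0.0308] [ 0.2939  0.459   0.1674  1.6633 -0.0884  1.0254  0.5144]
[  0.462   -0.3084   0.0183 -97.3896  99.8539  74.5276] [0.1, -1.0, 0.2, -0.2, 0.9, -0.8, 0.7, -2.9, 0.9, 2.2, 1.2, -0.8, 0.6, -0.6, 0.3, 1.0, 0.9, 1.8, 0.3, 0.3, -0.8, 0.8, -0.4, 0.6, 0.8, 0.6]
```

View pics/t2.png

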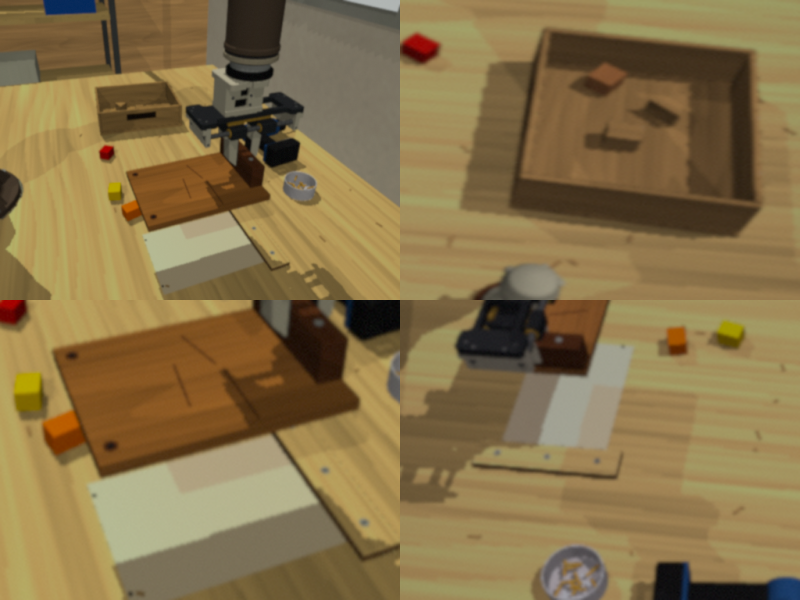

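All three offcuts lie in the crate, at (605,77), (658,112) and (622,137) in the crop. The board is empty and above the patch, about 13 mm short of the strip. I go down and check from close by.

Call:
arm_command --deltas '[0,0,0,0,0,-0.01,15,0,0,0,0,0,-0.03,15,0,0,0,0,0,-0.06,15,0,0,0,0,0,-0.09,15,0,0,0,0,0,-0.115,15,0,0,0,0,0,-0.132,15,0,0,0,0,0,-0.14,15,0,0,0,0,0,-0.14,15]'

```text
clock: 10.4
position: [0.5416, -0.2928, 0.0584]
ee_rot: [-2.192, -2.247, 0.001]
force: [-0.1, 0.6, -1.8]
width: 0.256
gripper_force: 60.0
```

```bash
python3 - <<'E'
from h import *
from cell import sensors
np.set_printoptions(precision=4,suppress=True)
o=sensors.observe();print(o["clock"],o["position"],o["ee_rot"],o["force"],o["ft_torque"])
c=optics.calibration("wrist");w=optics.get_image("wrist")
print(c)
P=np.r_[place([.462,-.3084,.02],[(105,-100,12),(105,100,12),(145,100,12)])]
print(proj(0,P,c)*1.5625)
cv2.imwrite("pics/w2.png",cv2.resize(w,(800,600),interpolation=cv2.INTER_CUBIC))
E
```

```text
10.4 [ 0.5416 -0.2928  0.0584] [-2.1923 -2.2472  0.0008] [-0.0907  0.5714 -1.7841] [ 0.0548 -0.199   0.0054]
{'camera_matrix': array([[301.9689,   0.    , 257.2628],
       [  0.    , 301.9689, 192.4328],
       [  0.    ,   0.    ,   1.    ]]), 'rvec': array([-2.8643, -0.0366, -0.0014]), 'tvec': array([-0.5323, -0.2793,  0.1268])}
[[455.9583 566.3066]
 [475.7321 128.5681]
 [584.139  129.1455]]
```

View pics/w2.png

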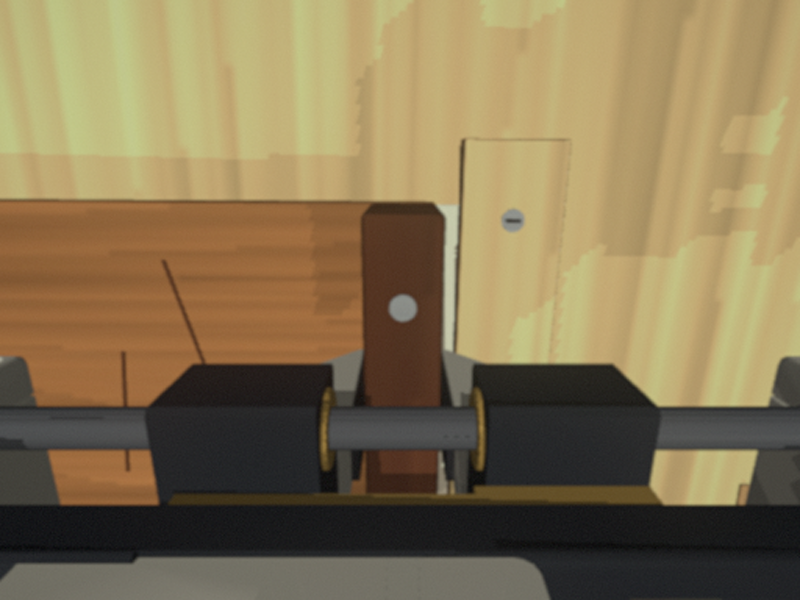

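```bash
python3 - <<'E'
from h import *
np.set_printoptions(precision=4,suppress=True)
c=optics.calibration("wrist");R=cv2.Rodrigues(c["rvec"])[0];t=c["tvec"];o=-R.T@t;print(o)
def bp(u,v,z):
    d=R.T@np.linalg.solve(c["camera_matrix"],[(u+.5)/1.5625-.5,(v+.5)/1.5625-.5,1]);return o+d*(z-o[2])/d[2]
for n,L,z in(("strip near",[(463,141),(455,352)],.012),("back",[(571,140),(556,352)],.012),("cleat R",[(443,218),(438,488)],.066),("cleat L",[(362,218),(366,480)],.066),("plate +y",[(5,200),(365,203)],.025)):
    a,b=[bp(u,v,z) for u,v in L];d=a-b;print(n,a,b,"yaw if along y",np.degrees(np.arctan2(-d[0],d[1])),"along x",np.degrees(np.arctan2(d[1],d[0])))
E
```

```text
[ 0.539  -0.2209  0.198 ]
strip near [ 0.5612 -0.2112  0.012 ] [ 0.563  -0.2958  0.012 ] yaw if along y 1.157526544381134 along x 91.15752654438114
back [ 0.6015 -0.2099  0.012 ] [ 0.6057 -0.2948  0.012 ] yaw if along y 2.7674163804399425 along x 92.76741638043994
cleat R [ 0.5505 -0.2344  0.066 ] [ 0.5531 -0.3221  0.066 ] yaw if along y 1.7108186476828988 along x 91.7108186476829
cleat L [ 0.528  -0.2349  0.066 ] [ 0.5295 -0.3196  0.066 ] yaw if along y 0.9676713380762836 along x 90.96767133807629
plate +y [ 0.3962 -0.2361  0.025 ] [ 0.5257 -0.2339  0.025 ] yaw if along y 90.96054266578759 along x -179.03945733421244
```

Call:
arm_command --deltas '[0,0,0,0,-0.0015,-0.004,15,0,0,0,0,-0.0015,-0.008,15,0,0,0,0,-0.0015,-0.011,15,0,0,0,0,-0.0015,-0.0125,15,0,0,0,0,-0.0015,-0.0125,15,0,0,0,0,-0.0015,-0.0125,15]'

```text
clock: 11.05
position: [0.542, -0.2956, 0.0473]
ee_rot: [2.195, 2.247, 0.0]
force: [0.2, -0.5, -3.0]
width: 0.26
gripper_force: 60.0
```

Call:
arm_command --deltas '[0,0,0,0,0,-0.001,15,0,0,0,0,0,-0.002,15,0,0,0,0,0,-0.002,15,0,0,0,0,0,-0.002,15]'

```text
clock: 11.45
position: [0.5422, -0.2956, 0.0458]
ee_rot: [2.195, 2.247, 0.0]
force: [-1.8, 1.8, 7.0]
width: 0.261
gripper_force: 60.0
```

Call:
arm_command --deltas '[0,0,0,0,0,0.0005,15,0,0,0,0.002,0,0.0005,15,0,0,0,0.004,0,0.0005,15,0,0,0,0.006,0,0.0005,15,0,0,0,0.007,0,0.0005,15,0,0,0,0.007,0,0.0005,15]'

```text
clock: 12.05
position: [0.5494, -0.2957, 0.0459]
ee_rot: [2.195, 2.247, 0.0]
force: [-1.5, -0.5, 3.4]
width: 0.256
gripper_force: 60.0
```

Call:
arm_command --deltas '[0,0,0,0.001,0,0,15,0,0,0,0.002,0,0,15,0,0,0,0.002,0,0,15,0,0,0,0.002,0,0,15]'

```text
clock: 12.45
position: [0.5511, -0.2957, 0.0459]
ee_rot: [2.195, 2.247, 0.0]
force: [-1.7, 0.3, 5.3]
width: 0.254
gripper_force: 60.0
```

Call:
arm_command --deltas '[0,0,0,0.001,0,0,15,0,0,0,0.001,0,0,15,0,0,0,0.001,0,0,15]'

```text
clock: 12.75
position: [0.552, -0.2956, 0.0459]
ee_rot: [2.195, 2.247, -0.0]
force: [-2.7, 0.0, 6.5]
width: 0.263
gripper_force: 60.0
```

Call:
arm_command --deltas '[0,0,0,0.001,0,0.0003,15,0,0,0,0.001,0,0.0003,15,0,0,0,0.001,0,0.0003,15]'

```text
clock: 13.05
position: [0.5522, -0.2956, 0.0459]
ee_rot: [-2.195, -2.246, 0.001]
force: [-5.0, 0.7, 5.8]
width: 0.259
gripper_force: 60.0
```

Call:
arm_command --deltas '[0,0,0,0.001,0,0,15,0,0,0,0.001,0,0,15,0,0,0,0.001,0,0,15]'

```text
clock: 13.35
position: [0.5523, -0.2956, 0.0459]
ee_rot: [-2.194, -2.245, 0.002]
force: [-7.4, 0.5, 8.6]
width: 0.258
gripper_force: 60.0
```

Call:
arm_command --deltas '[0,0,0,0.0008,0,0.0003,15,0,0,0,0.0013,0,0.0004,15,0,0,0,0.0013,0,0.0004,15,0,0,0,0.0013,0,0.0004,15]'

```text
clock: 13.75
position: [0.5524, -0.2956, 0.0459]
ee_rot: [-2.193, -2.243, 0.004]
force: [-10.4, 0.9, 9.3]
width: 0.257
gripper_force: 60.0
```

```bash
python3 - <<'E'
from h import *
from cell import sensors
np.set_printoptions(precision=3,suppress=True)
c=optics.calibration("wrist");F=[];im={}
w=optics.get_image("wrist");a=optics.get_image("side");F.append(sensors.observe()["force"]);b=optics.get_image("scene")
for i in range(4): F.append(sensors.observe()["force"]);optics.get_image("side")
o=sensors.observe();print(np.array(F),o["clock"],o["position"],o["ee_rot"],o["ft_torque"])
m=np.vstack([cv2.resize(w[110:260,200:400],(400,300),interpolation=cv2.INTER_CUBIC),cv2.resize(b,(400,300),interpolation=cv2.INTER_AREA)])
m=np.hstack([m,np.vstack([cv2.resize(a[235:384,180:380],(400,300),interpolation=cv2.INTER_CUBIC),cv2.resize(a,(400,300),interpolation=cv2.INTER_AREA)])])
cv2.imwrite("pics/f1.png",m)
E
```

```text
[[-10.882   0.84    9.757]
 [-10.696  -0.056   9.878]
 [-10.577   0.657   9.076]
 [-10.13    0.212   9.306]
 [-10.004  -0.182   7.705]] 14.1 [ 0.552 -0.296  0.046] [-2.193 -2.243  0.004] [ 0.056  2.208 -0.081]
```

View pics/f1.png

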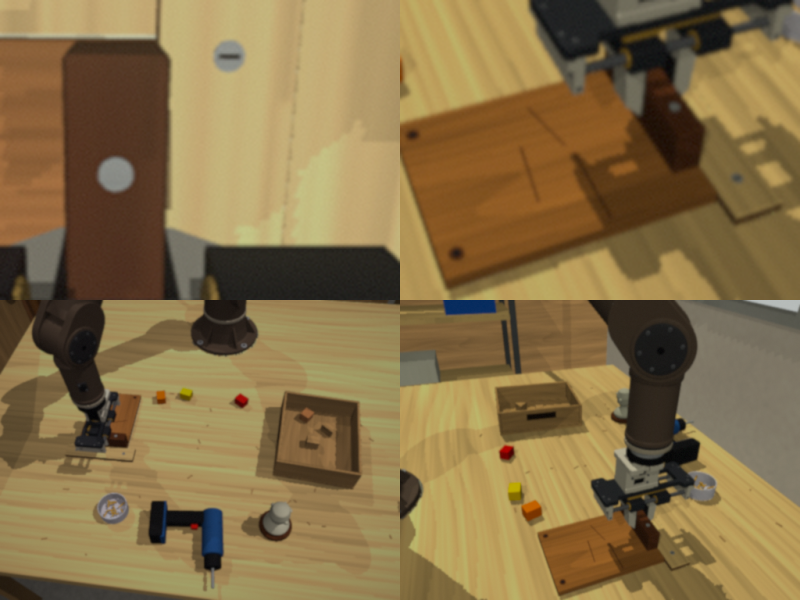

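The board is against the strip with no gap visible in the wrist crop (157,0–40), offcuts are in the crate and bystanders unmoved. The tool has tilted 0.3° under the push and bears down about 9 N, so I relieve both.

Call:
arm_command --deltas '[0,-0.002,0,0,0,0,15,0,-0.004,0,0,0,0,15,0,-0.004,0,0,0,0,15,0,-0.004,0,0,0,0,15]'

```text
clock: 14.5
position: [0.5522, -0.2956, 0.0458]
ee_rot: [-2.196, -2.246, -0.002]
force: [-11.4, 0.1, 9.1]
width: 0.258
gripper_force: 60.0
```

Call:
arm_command --deltas '[0,0,0,0,0,0.0005,15,0,0,0,0,0,0.0008,15,0,0,0,0,0,0.0008,15,0,0,0,0,0,0.0008,15]'

```text
clock: 14.9
position: [0.5522, -0.2956, 0.0459]
ee_rot: [-2.196, -2.246, -0.002]
force: [-8.0, -0.8, 1.3]
width: 0.256
gripper_force: 60.0
```

```bash
python3 - <<'E'
from h import *
from cell import sensors
np.set_printoptions(precision=4,suppress=True)
F=[]
for i in range(8): F.append(sensors.observe()["force"]);optics.get_image("side")
o=sensors.observe();print(np.mean(F,0),np.std(F,0),o["position"],o["ee_rot"],cv2.Rodrigues(o["ee_rot"])[0])
E
```

```text
[-8.1084 -1.0028  0.8721] [0.6099 0.4413 0.4766] [ 0.5522 -0.2956  0.0459] [-2.1962 -2.246  -0.0021] [[-0.0224  0.9997  0.0007]
 [ 0.9997  0.0224  0.0011]
 [ 0.0011  0.0007 -1.    ]]
```

Call:
arm_command --deltas '[0,-0.0005,0,0.0004,0,0,15,0,-0.001,0,0.0008,0,0.0001,15,0,-0.001,0,0.0008,0,0.0001,15,0,-0.001,0,0.0008,0,0.0001,15]'

```text
clock: 15.7
position: [0.5522, -0.2956, 0.0459]
ee_rot: [-2.196, -2.246, -0.003]
force: [-10.9, -0.5, 2.6]
width: 0.255
gripper_force: 60.0
```

```bash
python3 - <<'E'
from h import *
from cell import sensors
np.set_printoptions(precision=4,suppress=True)
F=[]
for i in range(12): F.append(sensors.observe()["force"]);w=optics.get_image("wrist" if i==11 else "side")
o=sensors.observe();print(np.mean(F,0),np.std(F,0),o["position"],cv2.Rodrigues(o["ee_rot"])[0])
cv2.imwrite("pics/f2.png",cv2.resize(w[105:255,160:360],(800,600),interpolation=cv2.INTER_CUBIC))
E
```

```text
[-10.5439  -0.5528   2.6219] [0.5208 0.5227 0.3928] [ 0.5522 -0.2956  0.0459] [[-0.0221  0.9998  0.0009]
 [ 0.9998  0.0221  0.0014]
 [ 0.0014  0.0009 -1.    ]]
```

View pics/f2.png

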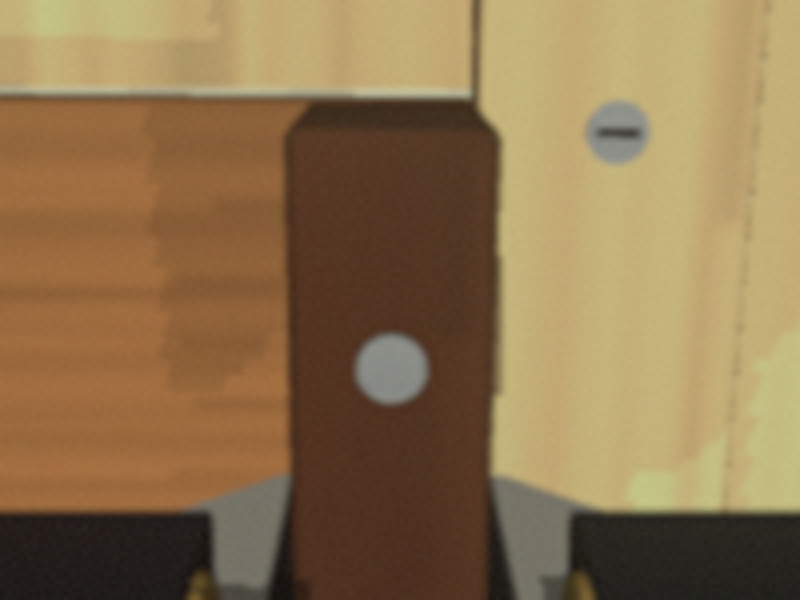

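The board lies flush on the strip at (475,95), with an even sliver of patch of about 1 mm along its side, so it is square. The push is steady at 10.5 N.

```bash
python3 -c "
from cell import arm
print(arm.sign_off())"
```

```text
the job is handed in; nothing more can be done
None
```

The three offcuts are in the crate, and the board lies flat on the patch (about 1 mm off sideways), square to the stop strip as far as the pictures show; the arm still holds it there with a measured push of about 10.5 N, bystanders where they were.

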